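Tap the block down onto its parallels

TASK

The aluminium block in the small vise has lifted off its two steel parallels, and one parallel has crept out to the left. Push that parallel back endways until both parallels stand out evenly at the two ends of the vise, then, with the hand tamper and not with the bare gripper, tap the block down under the inspection head until it is fully down and grips both parallels so firmly that they no longer slide. Finally stand the tamper upright on its cork pad again, and leave the bottles, cans and boxes round about as they are.

Things in the scene. Friction and masses are not known exactly. Their poses are not given: they have to be found in the camera images.
- vise: Small steel vise with an inspection column, one fixed unit on a base plate. Origin: centre of underside, on the desk; z up; x from the front jaw (screw side, toward the robot) to the rear jaw; y along the jaws, to the left. Plate x -100 to 110, y +-50, 12 mm high. Jaws |x| 25 to 49, y +-50, tops at z 61 mm. Screw and handle in front reach x -110, z 49. Nothing fixed reaches beyond y +-50.
- bed (a point): Centre of the vise's bed, 25 mm above its origin. The two parallels lie on the bed, each in a channel 13 mm wide between a jaw and a centre way 23.5 mm wide and 8 mm high; channel middles at x -18.5 and +18.5 mm of the vise.
- inspection_head (a point): Centre of the underside of the head that hangs over the block: ring light of radius 38 mm, 177 mm above the vise's origin, 20 mm high, a barrel of radius 26 above it to z 260, held from a column (clamp 42 x 44 mm, to z 260) at x +85. The tamper (118 mm) cannot stand upright beneath it: bring it in from the front, tilted about 40 degrees, upper end leaning to -x.
- work_block: Aluminium block 49 x 80 x 30 mm (x, y, z of the vise) between the jaws. It only moves up and down. Origin: centre of its underside, 41 mm above the vise's origin when fully down on the parallels; at the start 4 to 8 mm higher.
- block_top (a point): Centre of the block's top face. The jaws hold the block by friction: it takes about 6 N downward to move it and it stays where it is left; on the parallels the force rises steeply. Pressed or tapped there with 12 to 20 N it keeps a grip of some newtons on both parallels after the tamper leaves; with less than about 8 N it does not.
- parallel_a: The crept-out parallel: steel bar 12 wide, 170 long (y), 16 mm high, lying on the bed under the block in the front or the rear channel. Origin: centre of its underside; ends at y +-85. At the start its centre is 22 to 38 mm left (+y) of the vise's. Slides endways with about 1.5 N while the block is up. Right with its centre at y = 0 of the vise: 35 mm then stands out of the jaws at each end.
- parallel_b: The other parallel, the same bar, along the other jaw; it starts centred in the vise within 3 mm and should stay so.
- tamper: Hand tamper, loose, 150 g, upright on the cork pad. Origin: centre of its flat lower face; z up along it. Black rubber head of radius 16 mm (edge chamfer 1.5), tapering between 26 and 30 mm height; above it a square aluminium shaft 18 x 18 mm (sides along its x and y) up to 118 mm. Grip it firmly (80 N or more) at about 80 mm height, not lower: the shaft must clear the palm.
- rest_pad: Cork disc, radius 45 mm, 5 mm thick, fixed on the desk right of the vise; the tamper's place. Origin: centre of its underside.
- filter_cube: Bystander: black filter cube 39 x 32 x 36 mm, loose. Origin: centre of the underside.
- lens_can: Bystander: white can with a black screw lid, diameter 47, height 70 mm, loose. Origin: centre of the underside.
- oil_vial: Bystander: small brown bottle with a black cap, diameter 27, height 61 mm, loose. Origin: centre of the underside.
Things that resemble listed ones, but are neither listed nor needed, are in the scene too. Several things have the shape of the rest_pad; the one meant has the colours described above.

How it is judged:
On the way, in this order (a step that is already met when the one before it is completed fails the run):
1. both parallels are centred in the vise within 8 mm while the block is still up (y of parallel_a in the frame of vise between -0.008 and 0.008 m and y of parallel_b in the frame of vise between -0.008 and 0.008 m and z of work_block in the frame of vise above 0.0435 m), for 0.2 s.
2. the block is down and presses on each parallel with more than 1 N, the tamper having left it (contact force between work_block and parallel_a above 1 N and contact force between work_block and parallel_b above 1 N and z of work_block in the frame of vise below 0.0425 m and contact force between work_block and tamper below 0.1 N), for 0.3 s.
At the end, for the whole second after the job is handed in: The block's underside is less than 42.5 mm above the vise's origin and it presses on each parallel with more than 1 N; both parallels are centred in the vise within 8 mm; the tamper stands upright (within 0.08 rad) and still on the cork pad, its centre within 30 mm of the pad's (contact force between work_block and parallel_a above 1 N and contact force between work_block and parallel_b above 1 N and z of work_block in the frame of vise below 0.0425 m and y of parallel_a in the frame of vise between -0.008 and 0.008 m and y of parallel_b in the frame of vise between -0.008 and 0.008 m and horizontal distance between tamper and rest_pad below 0.03 m and angle between tamper's own z axis and vertical below 0.08 rad and height (world z) of tamper below 0.009 m and linear speed of tamper below 0.02 m/s); the robot touches nothing.
It fails at once if the gripper or arm itself presses on the block (over 2 N) (contact force between any of the fingers, the arm and work_block above 2 N).
It fails at once if a bystander is shifted by more than 20 mm or tipped (distance of any of filter_cube, lens_can, oil_vial from where it was at the start of the episode above 0.02 m or angle between any of filter_cube, lens_can, oil_vial's own z axis and vertical above 0.3 rad).
It also fails if it takes over 67 s, if anything falls off the work surface, if the arm or the gripper's body presses on something with over 40 N, if the wrist force passes 120 N, or if a joint passes its speed limit or range.

ROBOT

A 6-joint arm with a two-finger parallel gripper is mounted at the origin on a cart in front of the work surface, level with it; the furniture and walls round the work are solid. World frame = base frame: x ahead of the robot, y to its left, z up, the work surface at z = 0. Lengths are in m, angles in rad, forces in N, time in s.
With the tool pointing down it reaches from about 0.375 to 0.975 m from the base axis. Payload 3.8 kg.
Tool frame: the origin (TCP) lies at the very end of the fingers, on their centre line; the grasp point (between the pads) lies 19 mm behind it; z points along the fingers, y is the line along which they close (so a half turn about z gives the same grasp; the last joint's range is limited). The gripper opens to 85 mm and grips with 20 to 120 N. Pads are 22 mm wide; open, the fingers measure 114 mm over their backs; the gripper's body (76 mm by 85 mm) begins 54 mm behind the grasp point. The pads swing forward as they close: fully open they stand 13 mm farther back than shut.
Start: joints at [1.293, 0.264, 1.604, -0, 1.274, -0.037], TCP at [0.161, 0.656, 0.21] pointing down, gripper open.
Joint ranges: [-2.63, 2.63], [-0.94, 2.18], [0.31, 2.57], [-1.31, 4.45], [0, 2.66], [-2.55, 2.55]. Speed limits (rad/s): [2.57, 2.57, 3.14, 3.14, 3.14, 3.14].

INTERFACE

Orientations are given as a rotation vector (axis times angle).
In Python, from workcell import bot gives the robot as it stands. The module is installed in compiled form; this text tells all that it offers.
- The arm moves only by the shell command python3 -m jog [OPENING] [FORCE], which reads ROWS from standard input. ROWS is a JSON list that holds a single list of rows (three levels of brackets), with 1 to 5 rows, each of 4 numbers: dx, dy, dz in m, then a turn about the tool's z in rad; each row shifts and turns the commanded pose from where the row before left it, along the tool's axes as they then stand; what a row does not reach is not made up. A row lasts 1/8 s, in which the tool goes at most 0.0625 m and 0.188 rad, less where a joint would pass 70% of its speed; a pose out of reach is approached as far as the arm can. OPENING is the opening from 0.0 (shut) to 1.0 (fully open), set as the command begins (- or left out keeps the last). The fingers move at their own pace and stop on an object; FORCE is the grip in N (left out, the last holds). Time passes only in rows, so rows that do not move let the fingers close. It prints the time, the measured TCP pose, the force, the opening and the grip force at its end. Input that does not fit is refused with a message, and nothing moves.
- bot.read_state(): the state, without advancing time (a new reading comes with each control period).
- bot.read_camera(name): name is "side" or "top"; returns the picture (480x640x3 uint8, red, green, blue); there is no depth.
- bot.camera_info(name): a dict with "intrinsics" (3x3 intrinsics, pixels), "k1" (the pictures are not rectified: a ray, as slopes to the right and down, at radius r is drawn at 1 + k1 r^2 times it, then the intrinsics apply), "extrinsics" (4x4, takes a point from camera to world coordinates). Camera axes: x right, y down, z forward; pixel columns grow to the right and rows downward; lengths in m; the calibration is good to about 2 mm. A picture is of the moment at which its call begins. camera_info takes no time and is no camera call.
- bot.finish_job(): hands the job in; it is judged then, once.
Trained networks look in the newest picture that a camera, given by its name, has taken for a name from the list of things; names that differ only in an ending like _2 or _b are one class to them, and where a whole thing is asked for, a point or a joint stands for the part that bears it (a point fixed in the world has none). Each returns a list of dicts, best first, with "conf" (0 to 1); they miss things now and then, are a little off and sometimes report something else, mostly with a low value. They report only what shows in the picture. A call takes as long as a camera call. They do not tell look-alikes from the thing itself.
- bot.search_frame(camera, thing): "box" ([left, top, right, bottom] in pixels, round what is visible of it).
- bot.regions_of(camera, thing): "pixels" (480x640 bool, what is visible of it) and "box" ([left, top, right, bottom] in pixels, round what is visible of it).
- bot.spot_point(camera, thing): "pixel" ([row, column] in pixels: a listed point, or the origin of a listed thing).
The state is a dict: "time": time; "q": joint angles; "joint_vel": joint speeds; "joint_torque": joint torques, N m; "tool_pos": TCP position; "tcp_rot": TCP orientation; "wrist_force": force on the tool from outside, world axes, zero at the start; "torque": the same for the moment, N m; "width": opening from 0.0 (shut) to 1.0 (fully open); "grip_force": force on a finger pad.
Only numpy, scipy, OpenCV 4.12 (cv2) and the standard library are available. Lean on these libraries where they do the work, as an engineer would, in place of code of your own. Each camera call takes 0.05 s, during which the arm holds its last target. There are 200 camera calls.

## Working session

There is one attempt and no reset: what is moved stays moved. The work goes in short steps, Python scripts to look and compute and a shell command to move; the robot and the scene stay as the last step left them, time stands still between calls to the robot, and variables do not carry over. Pictures are saved under pics/ and viewed, at most 14 in all, crops included, and the job is handed in when it is done.

```bash
mkdir -p pics; cat > h.py <<'E'
import numpy as np, cv2, json
from workcell import bot
from scipy.spatial.transform import Rotation as R
def snap(c,n):
    im=bot.read_camera(c); cv2.imwrite(f'pics/{n}.png',im[:,:,::-1]); return im
def ray(c,u,v):
    I=bot.camera_info(c);K=np.array(I['intrinsics']);E=np.array(I['extrinsics']);k=I['k1']
    d=np.array([(u-K[0,2])/K[0,0],(v-K[1,2])/K[1,1]]);s=d.copy()
    for _ in range(30): s=d/(1+k*(s@s))
    return E[:3,3],E[:3,:3]@np.array([s[0],s[1],1])
def atz(c,u,v,z):
    o,d=ray(c,u,v); return o+d*(z-o[2])/d[2]
def tri(a,b):
    (o1,d1),(o2,d2)=ray(*a),ray(*b)
    s=np.linalg.lstsq(np.c_[d1,-d2],o2-o1,rcond=None)[0]
    p,q=o1+d1*s[0],o2+d2*s[1]; return (p+q)/2,np.linalg.norm(p-q)
def proj(c,P):
    I=bot.camera_info(c);K=np.array(I['intrinsics']);E=np.array(I['extrinsics'])
    p=(np.asarray(P)-E[:3,3])@E[:3,:3]; s=p[:2]/p[2]; s=s*(1+I['k1']*(s@s)); return K[0,0]*s[0]+K[0,2],K[1,1]*s[1]+K[1,2]
E
python3 - <<'E'
from h import *
np.set_printoptions(precision=4,suppress=True)
for c in('side','top'):
    snap(c,c+'0'); I=bot.camera_info(c); print(c,I['k1'],np.array(I['extrinsics']),np.array(I['intrinsics']))
    for t in ['vise','bed','inspection_head','work_block','block_top','parallel_a','tamper','rest_pad','filter_cube','lens_can','oil_vial']:
        print(t,[( [int(x) for x in d['pixel'][::-1]],round(d['conf'],2)) for d in bot.spot_point(c,t)][:5],[([int(x) for x in d['box']],round(d['conf'],2)) for d in bot.search_frame(c,t)][:5])
s=bot.read_state();print(s)
E
```

```text
side 0.009556608291965361 [[-0.8143 -0.2835  0.5064  0.1094]
 [-0.5803  0.3802 -0.7202  0.5533]
 [ 0.0117 -0.8804 -0.4742  0.5762]
 [ 0.      0.      0.      1.    ]] [[441.3279   0.     322.8164]
 [  0.     441.3279 235.5421]
 [  0.       0.       1.    ]]
vise [([269, 335], 0.88)] [([206, 203, 328, 375], 0.9)]
bed [([272, 323], 0.64)] [([210, 200, 326, 373], 0.67)]
inspection_head [([263, 256], 0.76)] [([203, 203, 331, 371], 0.72)]
work_block [([268, 316], 0.72)] [([241, 291, 290, 330], 0.74)]
block_top [([265, 308], 0.73)] [([243, 293, 290, 330], 0.79)]
parallel_a [([255, 328], 0.76), ([276, 329], 0.69)] [([225, 325, 255, 358], 0.71), ([245, 303, 302, 360], 0.66)]
tamper [([410, 278], 0.89)] [([407, 232, 423, 278], 0.87)]
rest_pad [([409, 274], 0.93), ([438, 258], 0.84), ([394, 305], 0.59), ([264, 318], 0.53)] [([421, 245, 453, 267], 0.93), ([390, 263, 430, 289], 0.91), ([374, 290, 420, 323], 0.68)]
filter_cube [([310, 262], 0.65)] []
lens_can [([348, 252], 0.88)] [([339, 225, 354, 255], 0.59)]
oil_vial [([171, 317], 0.78)] [([163, 288, 183, 320], 0.7)]
top -0.09632818597258955 [[
[... 910 characters left out ...]
460, 333], 0.69)]
filter_cube [([335, 210], 0.83)] [([324, 200, 346, 218], 0.57)]
lens_can [([383, 222], 0.7)] []
oil_vial [([191, 163], 0.6), ([206, 253], 0.18)] [([179, 153, 197, 169], 0.59), ([165, 237, 244, 255], 0.59)]
{'time': 2.3, 'q': array([ 1.2931,  0.2639,  1.604 ,  0.    ,  1.2737, -0.0369]), 'joint_vel': array([ 0.0005, -0.0002,  0.0007,  0.001 , -0.0006,  0.0006]), 'joint_torque': array([ -0.0001, -51.5037, -36.7711,  -0.0001,   0.0007,   0.    ]), 'tool_pos': array([0.161 , 0.6555, 0.2103]), 'tcp_rot': array([-0.3774, -3.1188, -0.    ]), 'wrist_force': array([-0.2742,  0.0312,  0.6592]), 'torque': array([0.0482, 0.0367, 0.0007]), 'grip_force': 0.0, 'width': 0.9988742194921845}
```

```bash
python3 - <<'E'
import cv2,numpy as np
a=cv2.imread('pics/side0.png')[195:395,150:470];b=cv2.imread('pics/top0.png')[140:355,140:470]
cv2.imwrite('pics/s1.png',cv2.resize(a,(800,500),interpolation=cv2.INTER_CUBIC));cv2.imwrite('pics/t1.png',cv2.resize(b,(800,521),interpolation=cv2.INTER_CUBIC))
E
```

```text
(no output)
```

View pics/s1.png

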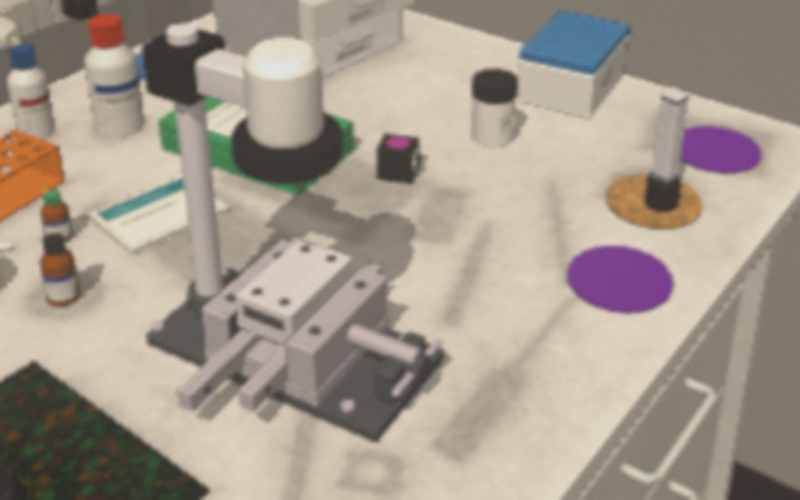

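View pics/t1.png

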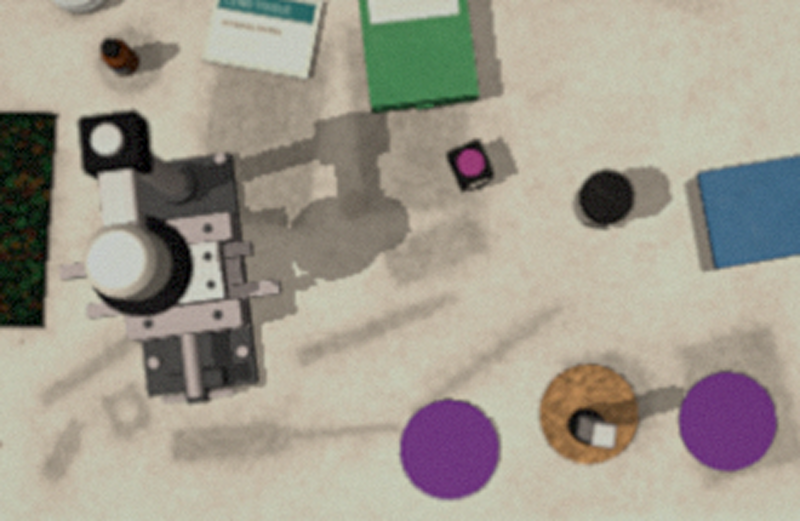

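The side view shows the vise at about (269,335), with the rear parallel's left end at (224,355) standing out farther than the front one's at (250,355). The tamper stands on the cork disc at (410,275); the purple discs at (438,257) and (398,306) are the look-alikes. In the top view the rear bar is also the crept one, with its left end at (166,252). First I'll check how the arm behaves at its reach limit, because rows alone cannot tilt the tool.

```bash
echo '[[[0, 0, -0.06, 0], [0, 0, -0.06, 0], [0, 0, -0.06, 0], [0, 0, -0.06, 0], [0, 0, -0.06, 0]]]' | python3 -m jog - ; python3 -c "
from h import *
s=bot.read_state();print(s['q'])"
```

```text
time: 2.92
tool_pos: [0.1609, 0.6552, 0.5125]
tcp_rot: [0.377, 3.119, 0.001]
wrist_force: [0.2, 0.0, 0.3]
width: 1.0
grip_force: 0.0
[ 1.29312776e+00  2.43548863e-01  1.08858383e+00 -9.70135429e-06
  1.80877359e+00 -3.68797476e-02]
```

```bash
python3 - <<'E'
from h import *
np.set_printoptions(precision=4,suppress=True)
from scipy.optimize import least_squares
# vise pose fit from hand-read plate/jaw corners (crop px -> image px)
T=lambda u,v:('top',140+u*.4125,140+v*.4127); S=lambda u,v:('side',150+u*.4,195+v*.4)
obs=[(T(235,152),(.110,-.05,.012)),(T(258,382),(-.1,-.05,.012)),(T(148,397),(-.1,.05,.012)),
 (T(242,328),(-.049,-.05,.061)),(T(240,302),(-.025,-.05,.061)),(T(231,236),(.025,-.05,.061)),(T(228,212),(.049,-.05,.061)),
 (S(377,437),(-.1,.05,.012)),(S(443,352),(-.1,-.05,.012)),(S(150,335),(.110,.05,.012)),(S(385,275),(-.049,-.05,.061)),(S(318,343),(-.049,.05,.061)),(S(207,305),(.049,.05,.061))]
def f(p):
    r=R.from_euler('z',p[2]);return np.concatenate([np.array(proj(o[0],r.apply(P)+[p[0],p[1],0]))-o[1:] for o,P in obs])
s=least_squares(f,[.4,0,0],loss='soft_l1');print(s.x,s.fun.reshape(-1,2).round(1))
p=s.x;r=R.from_euler('z',p[2]);V=lambda P:r.inv().apply(P-np.array([p[0],p[1],0]))
W=lambda P:r.apply(P)+[p[0],p[1],0]
np.save('vise.npy',p)
# parallel left ends
for n,a,b in(('rear',T(61,270),S(180,400)),('front',T(88,311),S(243,400))):
    P,e=tri(a,b);print(n,V(P),e,V(atz(*a,.041)),V(atz(*b,.025)))
print('right rear',V(atz(*T(254,250),.041)),'right front',V(atz(*T(280,287),.041)))
# tamper & pad
print('tamper top',tri(T(603,435),S(675,95)),'pad',tri(T(589,413),S(653,201)),atz(*T(589,413),.005),atz(*S(653,201),.005))
print('head',tri(T(583,427),S(661,205)))
print('tamp base',atz('side',410,278,.005),atz('top',379,313,.005))
for n,a in(('cube',T(472,165)),('can',T(606,197)),('vial',T(120,57))):print(n,atz(*a,.03))
print('purple',atz(*T(450,449),.003),atz(*T(728,421),.003))
E
```

```text
[0.5698 0.0739 0.1178] [[-1.6  1. ]
 [ 0.6  1.6]
 [ 0.2  1.6]
 [ 0.8  0.1]
 [ 0.2 -0.7]
 [ 1.   2.6]
 [ 0.9  1.1]
 [-0.9 -2.6]
 [ 0.  -2.3]
 [-3.1 -1.1]
 [ 0.  -0.3]
 [-2.9  3.3]
 [-3.2  0.7]]
rear [0.0231 0.1086 0.0315] 0.0033083482783591027 [0.0236 0.1067 0.041 ] [0.0265 0.103  0.025 ]
front [-0.0159  0.0884  0.0329] 0.002694269516550253 [-0.0153  0.0868  0.041 ] [-0.0117  0.0815  0.025 ]
right rear [ 0.0181 -0.064   0.041 ] right front [-0.017  -0.0825  0.041 ]
tamper top (array([ 0.4332, -0.2767,  0.1197]), np.float64(0.005396881326181312)) pad (array([ 0.4435, -0.2829,  0.0004]), np.float64(0.005370769977252331)) [ 0.4462 -0.281   0.005 ] [ 0.4386 -0.2778  0.005 ]
head (array([ 0.432 , -0.2763,  0.0039]), np.float64(0.004117123481384381))
tamp base [ 0.4361 -0.266   0.005 ] [ 0.4409 -0.2722  0.005 ]
cube [ 0.6685 -0.18    0.03  ]
can [ 0.6377 -0.2985  0.03  ]
vial [0.773  0.1352 0.03  ]
purple [ 0.4169 -0.1559  0.003 ] [ 0.4357 -0.4073  0.003 ]
```

```bash
echo '[[[0, 0, -0.06, 0], [0, 0, -0.06, 0], [0, 0, -0.06, 0], [0, 0, -0.06, 0], [0, 0, -0.06, 0]]]' | python3 -m jog - ; python3 -c "
from h import *
s=bot.read_state();print(s['q'])"
```

```text
time: 3.55
tool_pos: [0.152, 0.6182, 0.7448]
tcp_rot: [0.377, 3.115, 0.046]
wrist_force: [-0.2, 1.6, -1.0]
width: 1.001
grip_force: 0.0
[ 1.28960417e+00  4.60052587e-01  3.16955880e-01  2.30975173e-03
  2.33533711e+00 -3.87123148e-02]
```

```bash
for i in 1; do echo '[[[0, 0, -0.06, 0], [0, 0, -0.06, 0], [0, 0, -0.06, 0], [0, 0, -0.06, 0]]]' | python3 -m jog - ; done; python3 -c "
from h import *
s=bot.read_state();print(s['q'],s['joint_vel'])"
```

```text
time: 4.05
tool_pos: [0.1263, 0.5144, 0.8378]
tcp_rot: [0.374, 3.095, 0.211]
wrist_force: [-0.1, 0.2, 0.4]
width: 0.997
grip_force: 0.0
[ 1.27811268  0.30156932  0.31132876  0.01029997  2.39252312 -0.04392223] [-0.02872252 -0.29712584  0.0028342   0.01983213  0.1115161  -0.01161344]
```

```bash
echo '[[[0, 0, 0, 0], [0, 0, 0.06, 0], [0, 0, 0.06, 0], [0, 0, 0.06, 0]]]' | python3 -m jog - ; python3 -c "
from h import *
s=bot.read_state();print(s['q'],s['joint_vel'])"
```

```text
time: 4.55
tool_pos: [0.1326, 0.5397, 0.6733]
tcp_rot: [0.375, 3.096, 0.208]
wrist_force: [0.6, 0.9, 0.9]
width: 0.999
grip_force: 0.0
[ 1.28051353  0.02110386  1.04014004  0.0072249   1.94624683 -0.04629633] [ 0.0064514  -0.48254735  1.52054353 -0.0058472  -1.0334883  -0.00157445]
```

```bash
cat > kin.py <<'E'
from h import *
from scipy.optimize import least_squares
D=[([.2639,1.604,1.2737],(.6750,.2103)),([.24355,1.08858,1.80877],(.67467,.5125)),([.46005,.31696,2.33534],(.6366,.7448)),([.30157,.31133,2.39252],(.5297,.8378)),([.0211,1.04014,1.94625],(.5557,.6733))]
def fk(q,L):
    a,b,s=q[0],q[0]+q[1],sum(q)
    return np.array([L[0]+L[1]*np.sin(a)+L[2]*np.sin(b)+L[4]*np.cos(b)+L[3]*np.sin(s),L[5]+L[1]*np.cos(a)+L[2]*np.cos(b)-L[4]*np.sin(b)+L[3]*np.cos(s)])
L=least_squares(lambda L:np.r_[np.concatenate([fk(q,L)-[np.hypot(p[0],.025**0*0)if 0 else (p[0]**2-.025**2)**.5,p[1]] for q,p in D]),1e-3*(L-np.array([0,.4,.4,.25,0,.2]))],[0,.4,.4,.25,0,.2]).x
if __name__=='__main__':
    print(L.round(4)); print([(fk(q,L)-p).round(4) for q,p in D])
    for q3 in(.31,1,2,2.57): # reach shoulder-wrist
        w=fk([0,q3,0],L*np.array([0,1,1,0,1,0]));print(q3,np.hypot(*w))
E
python3 kin.py
```

```text
[-0.      0.5121  0.5662  0.3696  0.0014  0.2527]
[array([-0.0005, -0.    ]), array([-0.0005,  0.    ]), array([-0.0005, -0.    ]), array([-0.0006, -0.    ]), array([-0.0005,  0.    ])]
0.31 1.0652033477076528
1 0.9460181607566914
2 0.5832721265788882
2.57 0.3071458736892627
```

```bash
cat > to.py <<'E'
from h import *
import sys
np.set_printoptions(precision=4,suppress=True)
def st():
    s=bot.read_state();r=R.from_rotvec(s['tcp_rot']);return s,r
def show(*targets):
    s,r=st();M=r.as_matrix();p=np.array(s['tool_pos'])
    z=M[:,2];print('t',round(s['time'],2),'p',p,'z',z,'tilt',round(float(np.arccos(-z[2])),3),'az',round(float(np.arctan2(z[1],z[0])),3),'yaw_x',round(float(np.arctan2(M[1,0],M[0,0])),3),'q',s['q'],'F',np.array(s['wrist_force']),'w',round(s['width'],3))
    for t in targets: print('delta',M.T@(np.array(t)-p)); p=np.array(t)
if __name__=='__main__': show(*json.loads(sys.argv[1] if len(sys.argv)>1 else '[]'))
E
python3 to.py '[[0.10,0.33,0.25],[0.072,0.236,0.12]]'
```

```text
t 4.55 p [0.1326 0.5397 0.6733] z [ 0.0318  0.13   -0.991 ] tilt 0.134 az 1.331 yaw_x 2.901 q [ 1.2805  0.0211  1.0401  0.0072  1.9462 -0.0463] F [0.6077 0.8713 0.9169] w 0.999
delta [-0.0184 -0.2662  0.3912]
delta [ 0.0048 -0.1145  0.1157]
```

```bash
echo '[[[-0.002, -0.034, 0.049, 0], [-0.002, -0.034, 0.049, 0], [-0.002, -0.034, 0.049, 0], [-0.002, -0.034, 0.049, 0], [-0.002, -0.034, 0.049, 0]]]' | python3 -m jog 0 >/dev/null; echo '[[[-0.002, -0.034, 0.049, 0], [-0.002, -0.034, 0.049, 0], [-0.002, -0.034, 0.049, 0], [0.002, -0.04, 0.04, 0], [0.002, -0.04, 0.04, 0]]]' | python3 -m jog >/dev/null; python3 to.py
```

```text
t 5.8 p [0.0755 0.2574 0.1588] z [ 0.0311  0.1284 -0.9912] tilt 0.132 az 1.333 yaw_x 2.901 q [ 1.1615 -0.7173  2.4872  0.0238  1.2411 -0.1747] F [ 0.5763 -0.517   0.187 ] w -0.007
```

```bash
echo '[[[0, -0.04, 0.03, 0], [0, -0.04, 0.02, 0], [0, -0.04, 0.02, 0]]]' | python3 -m jog 0 >/dev/null; python3 to.py
```

```text
t 6.17 p [0.0634 0.1919 0.1407] z [ 0.0169  0.0848 -0.9963] tilt 0.087 az 1.374 yaw_x 2.901 q [ 1.0822 -0.8749  2.5707  0.0254  1.3629 -0.2525] F [0.1175 0.4478 1.2141] w -0.002
```

```bash
echo '[[[0, -0.03, 0.04, 0], [0, -0.03, 0.04, 0]]]' | python3 -m jog 0 >/dev/null; python3 to.py; echo '[[[0, -0.02, 0.03, 0]]]' | python3 -m jog 0 >/dev/null; python3 to.py
```

```text
t 6.42 p [0.0688 0.1878 0.1275] z [-0.0007  0.0366 -0.9993] tilt 0.037 az 1.591 yaw_x 2.902 q [ 1.0602 -0.8063  2.5706  0.019   1.3457 -0.2744] F [-0.5802 -0.6499 -0.5054] w -0.001
t 6.55 p [0.0712 0.1871 0.1212] z [-0.0084  0.0178 -0.9998] tilt 0.02 az 2.012 yaw_x 2.902 q [ 1.0523 -0.774   2.5706  0.0165  1.3337 -0.2821] F [ 1.3186 -0.5317  0.3512] w 0.0
```

```bash
echo '[[[0, 0.02, -0.04, -0.18], [0, 0.04, -0.02, -0.18]]]' | python3 -m jog 0 >/dev/null; cat > vw.py <<'E'
import numpy as np
p=np.load('vise.npy')
def W(x,y,z): c,s=np.cos(p[2]),np.sin(p[2]);return [p[0]+c*x-s*y,p[1]+s*x+c*y,z]
def Vv(P): c,s=np.cos(p[2]),np.sin(p[2]);d=np.array(P[:2])-p[:2];return [c*d[0]+s*d[1],-s*d[0]+c*d[1],P[2]]
E
python3 -c "
from to import *; from vw import *
show(W(.0185,.16,.17),W(.0185,.16,.032),W(.0185,.0995,.032))"
```

```text
t 6.8 p [0.0795 0.2463 0.1839] z [-0.0065  0.0203 -0.9998] tilt 0.021 az 1.88 yaw_x -3.018 q [ 1.1418 -0.6354  2.4018  0.0146  1.3595 -0.556 ] F [ 0.4724 -0.3682  0.7365] w -0.003
delta [-0.4847 -0.0722  0.0105]
delta [-0.0005 -0.0029  0.138 ]
delta [ 0.0004 -0.0605 -0.0013]
```

```bash
echo '[[[-0.06, -0.009, 0, 0], [-0.06, -0.009, 0, 0], [-0.06, -0.009, 0, 0], [-0.06, -0.009, 0, 0], [-0.06, -0.009, 0, 0]]]' | python3 -m jog 0 >/dev/null; echo '[[[-0.06, -0.009, 0, 0], [-0.06, -0.009, 0, 0], [-0.06, -0.009, 0, 0]]]' | python3 -m jog >/dev/null; python3 -c "
from to import *; from vw import *
show(W(.0185,.16,.17),W(.0185,.16,.032),W(.0185,.0995,.032))"
```

```text
t 7.8 p [0.566  0.2311 0.1771] z [-0.0099  0.0198 -0.9998] tilt 0.022 az 2.036 yaw_x -3.022 q [ 0.3336  0.169   1.7809  0.0236  1.1947 -1.3654] F [-0.615   0.3828  1.0673] w 0.006
delta [-0.0038  0.0033  0.0071]
delta [-0.001  -0.0029  0.138 ]
delta [ 0.0001 -0.0605 -0.0013]
```

```bash
echo '[[[-0.002, 0, 0.05, 0], [-0.002, 0, 0.05, 0], [0, 0, 0.045, 0], [0, 0, 0, 0]]]' | python3 -m jog 0 >/dev/null; python3 -c "
from to import *; from vw import *
show(W(.0185,.0995,.032))
snap('side','s2');snap('top','t2')
a=cv2.imread('pics/side'+'0.png')
a=cv2.imread('pics/s2.png')[270:390,180:360];b=cv2.imread('pics/t2.png')[195:325,130:280]
cv2.imwrite('pics/c2.png',np.hstack([cv2.resize(a,(400,267),interpolation=2),cv2.resize(b,(308,267),interpolation=2)]))"
```

```text
t 8.3 p [0.562  0.2332 0.028 ] z [-0.0192  0.0163 -0.9997] tilt 0.025 az 2.436 yaw_x -3.022 q [ 0.3391  0.3189  1.8966  0.027   0.9389 -1.3677] F [-0.2434 -0.7825 -0.1265] w -0.002
delta [-0.0073 -0.0595 -0.0052]
```

View pics/c2.png

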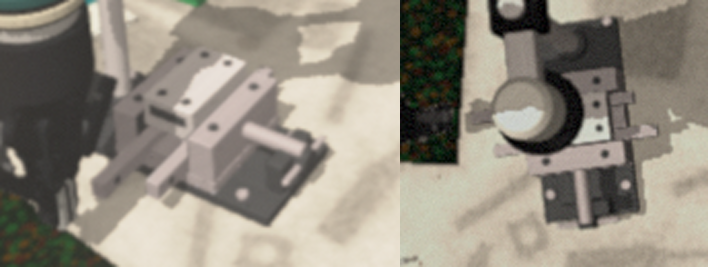

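The side crop shows the closed fingers in line with the crept rear bar, with its end at crop (100,185), and the top crop agrees. Now I push.

```bash
echo '[[[-0.007, -0.02, 0, 0], [0, -0.012, 0, 0], [0, -0.01, -0.002, 0], [0, -0.008, -0.002, 0]]]' | python3 -m jog 0; python3 -c "
from to import *; from vw import *
show(W(.0185,.0995,.032));print(Vv(bot.read_state()['tool_pos']))"
```

```text
time: 8.9
tool_pos: [0.5803, 0.185, 0.0386]
tcp_rot: [0.187, -3.131, -0.033]
wrist_force: [-0.4, -0.3, -0.9]
width: 0.002
grip_force: 0.0
t 8.9 p [0.5803 0.185  0.0386] z [-0.006   0.021  -0.9998] tilt 0.022 az 1.848 yaw_x -3.022 q [ 0.2546  0.2993  1.8994  0.0269  0.9435 -1.4511] F [-0.4149 -0.3444 -0.8757] w 0.002
delta [ 0.005  -0.0098  0.0065]
[np.float64(0.023467602643886316), np.float64(0.10916570467898687), np.float64(0.03864919337647655)]
```

```bash
echo '[[[0.004, 0.004, 0.01, 0], [0, -0.004, 0, 0], [0, 0, 0, 0]]]' | python3 -m jog 0 >/dev/null; python3 -c "
from to import *; from vw import *
show(W(.0185,.0995,.032));print(Vv(bot.read_state()['tool_pos']))
snap('side','s3');snap('top','t3')
a=cv2.imread('pics/s3.png')[290:380,200:320];b=cv2.imread('pics/t3.png')[225:295,150:270]
cv2.imwrite('pics/c3.png',np.hstack([cv2.resize(a,(400,300),interpolation=2),cv2.resize(b,(400,300),interpolation=2)]))"
```

```text
t 9.28 p [0.5752 0.1857 0.0272] z [-0.008   0.0204 -0.9998] tilt 0.022 az 1.944 yaw_x -3.021 q [ 0.2578  0.3071  1.9142  0.0273  0.923  -1.4497] F [ 0.4652 -0.2986  0.4365] w 0.002
delta [ 0.0001 -0.0108 -0.005 ]
[np.float64(0.018541940679073252), np.float64(0.11044593204074336), np.float64(0.027248847373212162)]
```

View pics/c3.png

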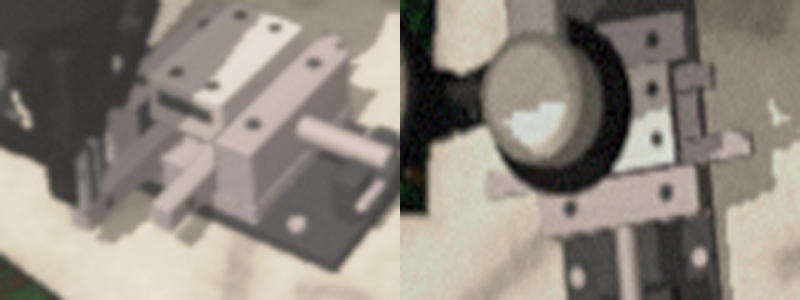

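```bash
echo '[[[0, -0.006, -0.001, 0], [0, -0.006, -0.001, 0], [0, 0, 0, 0]]]' | python3 -m jog 0 >/dev/null; cat > ends.py <<'E'
from to import *; from vw import *
import sys
n=sys.argv[1]
def crop(n,c):
    snap(c,n)
show();print(Vv(bot.read_state()['tool_pos']))
im=snap('top',n+'t');g=cv2.cvtColor(im,cv2.COLOR_RGB2GRAY).astype(np.float32)
# intensity profile along each bar, top face z=.041, right side and left side
for nm,x in(('rear',.0185),('front',-.0185)):
    for sg in(-1,1):
        ys=np.arange(.06,.125,.002)*sg
        pr=[cv2.getRectSubPix(g,(1,1),tuple(map(float,proj('top',W(x,y,.041)))))[0,0] for y in ys]
        print(nm,sg,list(map(int,pr)))
E
python3 ends.py e1
```

```text
t 9.75 p [0.5776 0.1732 0.0298] z [-0.0065  0.0207 -0.9998] tilt 0.022 az 1.877 yaw_x -3.022 q [ 0.2368  0.3008  1.917   0.0271  0.9255 -1.4695] F [0.1951 0.223  0.2339] w 0.003
[np.float64(0.019398616715720234), np.float64(0.0977289647578617), np.float64(0.029785879907431555)]
rear -1 [93, 100, 128, 137, 136, 137, 137, 136, 135, 135, 137, 138, 140, 139, 138, 137, 136, 137, 140, 141, 137, 135, 135, 135, 136, 137, 134, 131, 133, 135, 138, 137, 136]
rear 1 [152, 151, 148, 149, 152, 153, 154, 154, 153, 151, 143, 129, 112, 81, 37, 18, 25, 24, 21, 14, 8, 9, 13, 15, 11, 8, 15, 9, 14, 10, 13, 19, 26]
front -1 [153, 168, 177, 174, 173, 170, 170, 171, 176, 171, 141, 108, 119, 136, 136, 134, 135, 138, 140, 139, 138, 137, 138, 149, 162, 166, 169, 183, 201, 207, 204, 200, 197]
front 1 [93, 129, 154, 168, 170, 168, 160, 161, 165, 171, 176, 174, 170, 172, 178, 195, 202, 206, 205, 204, 204, 203, 202, 202, 202, 202, 203, 202, 199, 197, 196, 199, 187]
```

```bash
python3 -c "
from h import *
snap('side','s4')
a=cv2.imread('pics/s4.png')[290:380,200:320];b=cv2.imread('pics/e1t.png')[225:295,150:270]
cv2.imwrite('pics/c4.png',np.hstack([cv2.resize(a,(400,300),interpolation=2),cv2.resize(b,(400,300),interpolation=2)]))"
```

```text
(no output)
```

View pics/c4.png

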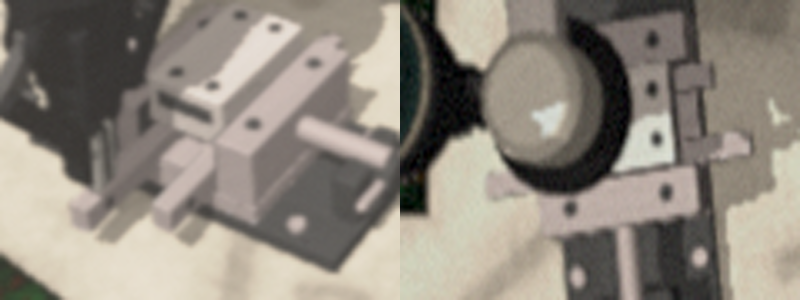

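The side crop shows the fingertip at crop (103,185), behind the bar's far edge, with the bar end still at (88,212). The finger has passed beside the bar instead of against its end, so I'm checking the projection.

```bash
python3 -c "
from to import *; from vw import *
p=bot.read_state()['tool_pos']
for c,(x0,y0,sx,sy,o) in dict(side=(200,290,3.333,3.333,0),top=(150,225,3.333,4.286,400)).items():
    f=lambda P:tuple(np.round([(proj(c,P)[0]-x0)*sx+o,(proj(c,P)[1]-y0)*sy]))
    print(c,'tcp',f(p),f(p+np.array([0,0,.05])),[f(W(x,y,z)) for x,y,z in((.0125,.107,.041),(.0245,.107,.041),(.0125,.107,.025),(.0245,.05,.041),(-.0125,.085,.041),(-.0245,.085,.041),(-.0245,.085,.025))])
    print('jaw',[f(W(x,y,.061)) for x,y in((-.049,-.05),(-.049,.05),(-.025,.05),(.025,.05),(.049,.05),(-.025,-.05),(.025,-.05),(.049,-.05))])
"
```

```text
side tcp (np.float64(89.0), np.float64(209.0)) (np.float64(80.0), np.float64(134.0)) [(np.float64(87.0), np.float64(208.0)), (np.float64(68.0), np.float64(199.0)), (np.float64(89.0), np.float64(231.0)), (np.float64(137.0), np.float64(136.0)), (np.float64(152.0), np.float64(198.0)), (np.float64(171.0), np.float64(206.0)), (np.float64(173.0), np.float64(229.0))]
jaw [(np.float64(347.0), np.float64(49.0)), (np.float64(248.0), np.float64(152.0)), (np.float64(210.0), np.float64(137.0)), (np.float64(134.0), np.float64(106.0)), (np.float64(99.0), np.float64(92.0)), (np.float64(311.0), np.float64(37.0)), (np.float64(239.0), np.float64(11.0)), (np.float64(206.0), np.float64(-0.0))]
top tcp (np.float64(470.0), np.float64(121.0)) (np.float64(445.0), np.float64(115.0)) [(np.float64(452.0), np.float64(135.0)), (np.float64(450.0), np.float64(111.0)), (np.float64(459.0), np.float64(137.0)), (np.float64(538.0), np.float64(96.0)), (np.float64(490.0), np.float64(180.0)), (np.float64(492.0), np.float64(204.0)), (np.float64(499.0), np.float64(204.0))]
jaw [(np.float64(702.0), np.float64(216.0)), (np.float64(543.0), np.float64(244.0)), (np.float64(538.0), np.float64(194.0)), (np.float64(529.0), np.float64(92.0)), (np.float64(525.0), np.float64(43.0)), (np.float64(697.0), np.float64(167.0)), (np.float64(688.0), np.float64(64.0)), (np.float64(683.0), np.float64(16.0))]
```

```bash
python3 -c "
from h import *
a=cv2.imread('pics/s4.png')[310:365,210:260];b=cv2.imread('pics/e1t.png')[235:275,145:190]
cv2.imwrite('pics/c5.png',np.hstack([cv2.resize(a,(400,440),interpolation=0),cv2.resize(b,(400,440),interpolation=0)]))"
```

```text
(no output)
```

View pics/c5.png

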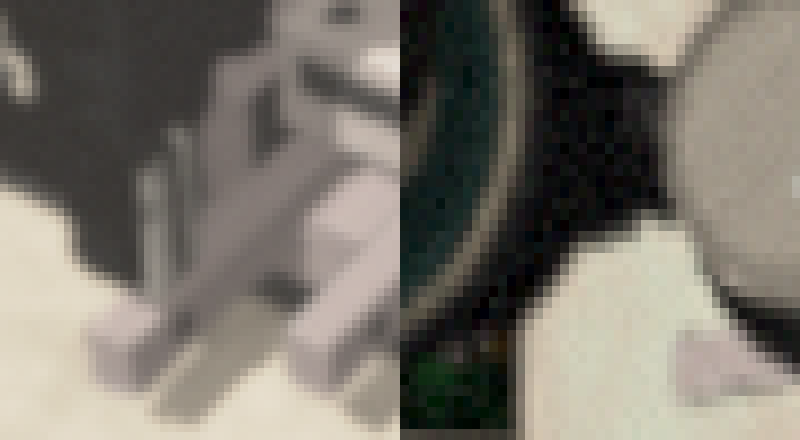

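```bash
python3 -c "
from to import *; from vw import *
print('c2',[proj('side',P) for P in([.562,.2332,.028],)],'c3',proj('side',[.5752,.1857,.0272]),'c4',proj('side',[.5776,.1732,.0298]))
a=cv2.imread('pics/s2.png')[330:385,180:235];b=cv2.imread('pics/s3.png')[310:365,205:260]
cv2.imwrite('pics/c6.png',np.hstack([cv2.resize(a,(400,400),interpolation=0),cv2.resize(b,(400,400),interpolation=0)]))"
```

```text
c2 [(np.float64(206.55365319581875), np.float64(378.4052586380601))] c3 (np.float64(222.66461476087687), np.float64(358.34641212155674)) c4 (np.float64(226.9023020347223), np.float64(352.46863733753054))
```

View pics/c6.png

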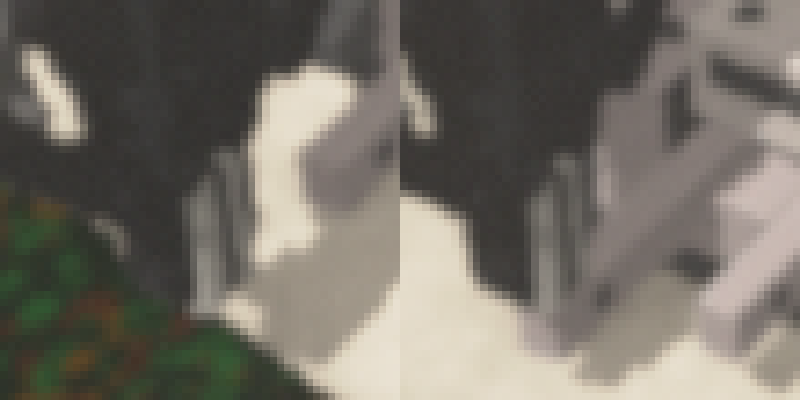

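The visible fingertip sits about 6 px, roughly 12 mm, above the nominal TCP (208,372 against 206,378), so it passed over the bar. I'll back out, go lower and push again.

```bash
echo '[[[0, 0.02, 0, 0], [0, 0.022, 0, 0], [0, 0, 0.008, 0], [0, -0.005, 0.007, 0], [0, 0, 0, 0]]]' | python3 -m jog 0 >/dev/null; python3 -c "
from to import *; from vw import *
show(W(.0185,.0995,.018));print(Vv(bot.read_state()['tool_pos']))"
```

```text
t 10.47 p [0.5715 0.2099 0.0139] z [-0.0096  0.0195 -0.9998] tilt 0.022 az 2.028 yaw_x -3.022 q [ 0.2981  0.3319  1.9105  0.0274  0.9029 -1.4094] F [-0.4694 -0.0239 -0.6066] w 0.0
delta [-0.0007 -0.0353 -0.0049]
[np.float64(0.01768106415665613), np.float64(0.13491319036728586), np.float64(0.013869827111694093)]
```

```bash
echo '[[[0, -0.01, -0.001, 0], [0, -0.008, -0.001, 0], [0, -0.005, 0, 0], [0, 0, 0, 0]]]' | python3 -m jog 0|grep -E "tool|wrist";  echo '[[[0, -0.005, 0, 0], [0, -0.004, 0, 0], [0, 0, 0, 0]]]' | python3 -m jog 0|grep -E "tool|wrist"; python3 ends.py e2|grep -v front
```

```text
tool_pos: [0.5758, 0.1872, 0.0172]
wrist_force: [-0.1, 0.0, 0.6]
tool_pos: [0.5766, 0.1787, 0.0167]
wrist_force: [-0.4, -0.4, 0.3]
t 11.35 p [0.5766 0.1787 0.0167] z [-0.0069  0.0204 -0.9998] tilt 0.022 az 1.898 yaw_x -3.022 q [ 0.2461  0.3188  1.922   0.0273  0.9027 -1.4615] F [-0.3856 -0.4104  0.3253] w 0.002
[np.float64(0.019098458627037324), np.float64(0.10325912213076283), np.float64(0.016667084824145563)]
rear -1 [108, 110, 112, 117, 119, 115, 104, 98, 113, 136, 138, 135, 137, 139, 139, 138, 138, 139, 141, 142, 139, 135, 134, 135, 136, 135, 136, 132, 135, 138, 138, 138, 135]
rear 1 [167, 160, 155, 152, 156, 158, 160, 157, 153, 152, 144, 131, 114, 82, 38, 13, 14, 12, 15, 12, 13, 16, 16, 18, 16, 18, 17, 11, 3, 8, 16, 21, 28]
```

```bash
echo '[[[0, -0.005, 0, 0], [0, -0.0045, 0, 0], [0, 0, 0, 0]]]' | python3 -m jog 0|grep -E "tool|wrist"; python3 ends.py e3; echo '[[[0, 0.03, 0, 0], [0, 0.03, 0, 0], [0, 0.02, -0.04, 0], [0, 0, -0.06, 0], [0, 0, -0.06, 0]]]' | python3 -m jog 0.7 |grep tool; python3 ends.py e4
```

```text
tool_pos: [0.5778, 0.169, 0.0164]
wrist_force: [-0.1, -0.0, -0.0]
t 11.78 p [0.5778 0.169  0.0164] z [-0.0069  0.0204 -0.9998] tilt 0.022 az 1.899 yaw_x -3.022 q [ 0.2301  0.3166  1.9255  0.0273  0.9018 -1.4771] F [-0.0784 -0.0364 -0.0351] w 0.002
[np.float64(0.019114614464441994), np.float64(0.0935840682668475), np.float64(0.016447591728988013)]
rear -1 [107, 111, 108, 116, 120, 116, 111, 108, 106, 109, 113, 106, 98, 121, 140, 139, 135, 137, 141, 143, 141, 139, 137, 136, 135, 135, 134, 132, 136, 139, 137, 138, 135]
rear 1 [162, 158, 152, 152, 151, 153, 154, 153, 152, 151, 145, 132, 114, 83, 34, 16, 4, 0, 5, 14, 14, 14, 14, 11, 10, 14, 26, 32, 56, 80, 97, 92, 74]
front -1 [154, 170, 178, 175, 173, 170, 169, 172, 176, 172, 141, 107, 122, 137, 132, 133, 134, 135, 141, 141, 138, 138, 141, 150, 162, 167, 168, 182, 203, 207, 207, 200, 199]
front 1 [98, 130, 152, 169, 172, 169, 166, 161, 165, 174, 177, 174, 172, 173, 180, 196, 203, 208, 205, 205, 205, 203, 203, 203, 202, 202, 202, 203, 201, 200, 201, 200, 191]
tool_pos: [0.5686, 0.2458, 0.1791]
t 12.45 p [0.5686 0.2458 0.1791] z [-0.0082  
[... 226 characters left out ...]
6707157)]
rear -1 [99, 105, 109, 111, 113, 109, 106, 103, 103, 106, 110, 101, 95, 118, 134, 133, 130, 134, 137, 137, 135, 132, 133, 134, 133, 129, 131, 129, 130, 132, 133, 132, 129]
rear 1 [204, 204, 206, 207, 206, 204, 203, 205, 205, 205, 207, 202, 197, 193, 192, 195, 197, 193, 194, 195, 194, 193, 192, 190, 190, 191, 188, 186, 183, 175, 136, 75, 30]
front -1 [150, 165, 170, 165, 169, 166, 165, 168, 171, 167, 136, 102, 116, 131, 132, 129, 133, 136, 137, 137, 133, 135, 136, 145, 158, 162, 163, 176, 193, 201, 198, 196, 192]
front 1 [88, 124, 152, 162, 168, 163, 158, 158, 160, 166, 171, 169, 165, 169, 175, 188, 196, 199, 201, 198, 197, 196, 196, 195, 194, 196, 196, 196, 194, 190, 191, 191, 182]
```

```bash
python3 -c "
from to import *
snap('side','s5')
a=cv2.imread('pics/s5.png')[220:300,375:455];b=cv2.imread('pics/e4t.png')[285:345,350:410]
cv2.imwrite('pics/c7.png',np.hstack([cv2.resize(a,(400,400),interpolation=2),cv2.resize(b,(400,400),interpolation=2)]))
for c in('side','top'):
  for d in bot.regions_of(c,'tamper')[:2]:
    m=d['pixels'];ys,xs=np.nonzero(m);print(c,d['conf'],d['box'],xs.mean(),ys.mean(),m.sum())
"
```

```text
side 0.75 [247.2, 301.6, 301.3, 357.7] 259.04526748971193 343.4567901234568 243
side 0.6 [405.1, 234.5, 420.5, 278.7] 416.36951983298536 256.3778705636743 479
top 0.49 [372.0, 305.7, 390.8, 325.5] 383.4715447154472 316.4024390243902 246
```

View pics/c7.png

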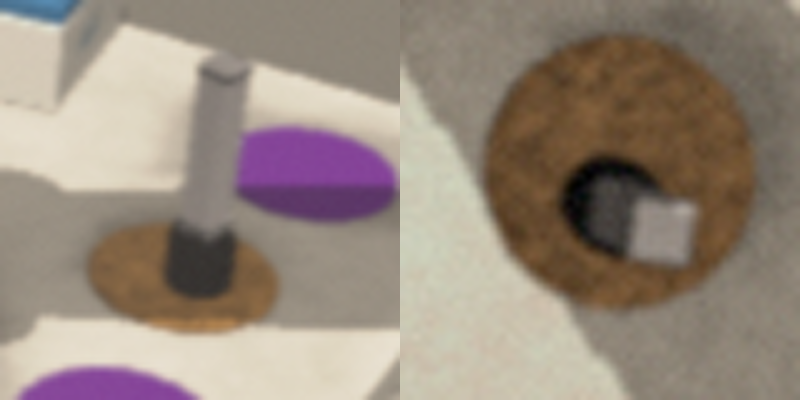

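The top crop shows the tamper on the cork disc. Its top square is centred at crop (663,232), about 6° off the image axes, and the head is at about (610,205). The two purple discs do not fit the description, so this cork disc is the pad.

```bash
python3 -c "
from to import *
P,e=tri(('top',389.45,319.8),('side',419.8,233.6));print('top',P,e)
P2,e2=tri(('top',350+208/6.667,285+206/6.667),('side',375+201/5,220+275/5));print('base',P2,e2)
print('pad',tri(('top',350+220/6.667,285+171/6.667),('side',375+183/5,220+276/5)))
t=(P[:2]*.6+P2[:2]*.4)
print('base atz',atz('side',375+201/5,220+278/5,.005),atz('top',389.45,319.8,.123),atz('side',419.8,233.6,.123))
show([t[0],t[1],.22],[t[0],t[1],.066])"
```

```text
top [ 0.4332 -0.2781  0.1177] 0.0038432669908314656
base [ 0.4321 -0.2777  0.0087] 0.005955164564940654
pad (array([ 0.4429, -0.2829,  0.0011]), np.float64(0.005879808024896991))
base atz [ 0.4307 -0.2826  0.005 ] [ 0.4354 -0.2764  0.123 ] [ 0.4279 -0.2697  0.123 ]
t 12.65 p [0.5706 0.246  0.1804] z [-0.0029  0.022  -0.9998] tilt 0.022 az 1.7 yaw_x -3.022 q [ 0.3542  0.1796  1.7621  0.0232  1.195  -1.345 ] F [ 0.434   0.0336 -0.4656] w 0.695
delta [ 0.1995 -0.5027 -0.0507]
delta [-0.     -0.0034  0.154 ]
```

```bash
echo '[[[0.018, -0.058, -0.01, 0.115], [0.018, -0.058, -0.01, 0.115], [0.018, -0.058, -0.01, 0], [0.018, -0.058, -0.01, 0], [0.018, -0.058, -0.01, 0]]]' | python3 -m jog 1.0 |grep tool; python3 to.py
```

```text
tool_pos: [0.4656, -0.0416, 0.2206]
t 13.28 p [ 0.4656 -0.0416  0.2206] z [-0.0112  0.021  -0.9997] tilt 0.024 az 2.061 yaw_x 3.032 q [-0.1573 -0.1341  2.0074  0.0198  1.2827 -1.6242] F [ 1.0799 -0.1116  1.0887] w 1.002
```

```bash
python3 -c "
from to import *
show([.4328,-.278,.20],[.4328,-.278,.066])"
```

```text
t 13.28 p [ 0.4656 -0.0416  0.2206] z [-0.0112  0.021  -0.9997] tilt 0.024 az 2.061 yaw_x 3.032 q [-0.1573 -0.1341  2.0074  0.0198  1.2827 -1.6242] F [ 1.0799 -0.1116  1.0887] w 1.002
delta [ 0.0064 -0.239   0.016 ]
delta [-0.0018 -0.0026  0.134 ]
```

```bash
echo '[[[0.0015, -0.06, 0, 0], [0.0015, -0.06, 0, 0], [0.0015, -0.06, 0, 0], [0.0015, -0.059, 0, 0], [0, 0, 0, 0]]]' | python3 -m jog 1.0 |grep tool; python3 -c "
from to import *
show([.4328,-.278,.20],[.4328,-.278,.066])"
```

```text
tool_pos: [0.4336, -0.2798, 0.2154]
t 13.9 p [ 0.4336 -0.2798  0.2154] z [-0.0111  0.0225 -0.9997] tilt 0.025 az 2.029 yaw_x 3.026 q [-0.6297 -0.0265  1.9176  0.0122  1.2727 -2.0884] F [ 0.2083 -0.0996 -0.0588] w 1.0
delta [0.0008 0.0014 0.0155]
delta [-0.0018 -0.0028  0.134 ]
```

```bash
echo '[[[0, -0.001, 0.05, 0], [0, -0.001, 0.05, 0], [0, 0, 0.035, 0], [0, 0, 0.012, 0], [0, 0, 0, 0]]]' | python3 -m jog 1.0 |grep -E "tool|wrist"; python3 -c "
from to import *
show([.4328,-.278,.066])
im=snap('side','s6')"
```

```text
tool_pos: [0.4339, -0.2747, 0.0702]
wrist_force: [-0.1, -0.4, 0.1]
t 14.53 p [ 0.4339 -0.2747  0.0702] z [-0.0093  0.0225 -0.9997] tilt 0.024 az 1.962 yaw_x 3.032 q [-0.6221  0.107   2.0665  0.0154  0.9888 -2.0921] F [-0.0842 -0.4282  0.1418] w 0.998
delta [ 0.0007 -0.0035  0.0041]
```

```bash
echo '[[[0, -0.003, 0, 0], [0, 0, 0, 0], [0, 0, 0, 0], [0, 0, 0, 0], [0, 0, 0, 0]]]' | python3 -m jog 0 100 ; echo '[[[0, 0, 0, 0], [0, 0, 0, 0]]]' | python3 -m jog |grep -E "grip|width|tool"; python3 -c "
from to import *
show()
im=snap('side','s7');im2=snap('top','t7')
a=cv2.imread('pics/s7.png')[190:310,350:470];b=cv2.imread('pics/t7.png')[260:360,330:430]
cv2.imwrite('pics/c8.png',np.hstack([cv2.resize(a,(400,400),interpolation=2),cv2.resize(b,(400,400),interpolation=2)]))"
```

```text
time: 15.2
tool_pos: [0.4348, -0.2792, 0.0719]
tcp_rot: [-0.173, -3.13, -0.031]
wrist_force: [0.4, 0.7, 3.7]
width: 0.199
grip_force: 97.7
tool_pos: [0.4348, -0.2792, 0.0719]
width: 0.195
grip_force: 97.9
t 15.45 p [ 0.4348 -0.2792  0.0719] z [-0.006   0.0202 -0.9998] tilt 0.021 az 1.861 yaw_x 3.032 q [-0.6281  0.108   2.0617  0.0153  0.9887 -2.0973] F [-0.0516  1.2383  6.1856] w 0.195
```

View pics/c8.png

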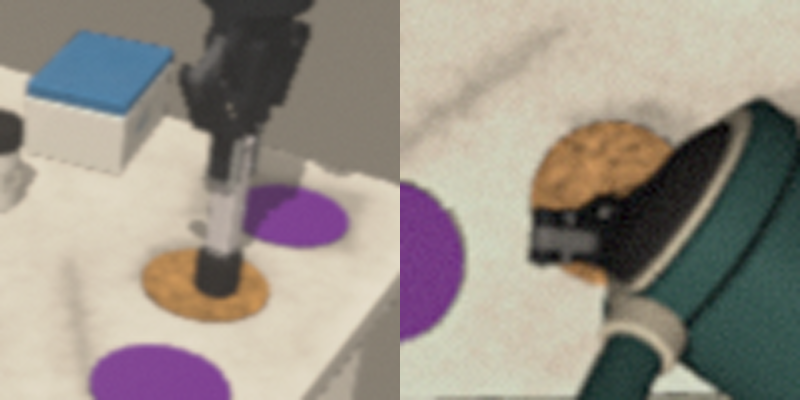

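```bash
echo '[[[0, 0, -0.03, 0], [0, 0, -0.055, 0], [0, 0, -0.06, 0], [0, 0, -0.06, 0], [0, 0, -0.06, 0]]]' | python3 -m jog |grep -E "tool|grip"; echo '[[[0, 0.02, -0.055, -0.076], [0, 0.02, -0.055, -0.076], [0, 0.02, -0.055, -0.076], [0, 0.02, -0.055, 0]]]' | python3 -m jog |grep -E "tool|grip"; python3 -c "
from to import *
show([.62,.073,.70])"
```

```text
tool_pos: [0.4355, -0.2841, 0.3368]
grip_force: 97.6
tool_pos: [0.4371, -0.2087, 0.5583]
grip_force: 97.7
t 16.68 p [ 0.4371 -0.2087  0.5583] z [-0.0085  0.0213 -0.9997] tilt 0.023 az 1.949 yaw_x -3.023 q [-0.5079 -0.1006  1.372   0.0152  1.888  -2.1924] F [ 1.0467 -0.0251 -1.9075] w 0.19
delta [-0.214   0.2612 -0.1372]
```

```bash
echo '[[[-0.03, 0.04, -0.02, 0], [-0.03, 0.04, -0.02, 0], [-0.03, 0.04, -0.02, 0], [-0.03, 0.04, -0.02, 0], [-0.03, 0.04, -0.02, 0]]]' | python3 -m jog |grep -E "tool|grip"; echo '[[[-0.032, 0.03, -0.02, 0], [-0.032, 0.03, -0.02, 0], [-0.04, 0, -0.04, 0], [-0.04, 0, -0.04, 0]]]' | python3 -m jog |grep -E "tool|grip"; python3 -c "
from to import *
show()"
```

```text
tool_pos: [0.5644, 0.0062, 0.6608]
grip_force: 97.7
tool_pos: [0.6654, 0.0757, 0.7161]
grip_force: 100.4
t 17.8 p [0.6654 0.0757 0.7161] z [ 0.0154  0.0245 -0.9996] tilt 0.029 az 1.011 yaw_x -3.024 q [ 0.0632  0.5031  0.3193  0.0316  2.3021 -1.6042] F [ 1.5653 -0.6185 -2.8795] w 0.197
```

```bash
echo '[[[-0.038, 0, -0.048, 0], [-0.038, 0, -0.048, 0], [-0.04, 0, -0.046, 0], [-0.04, 0, -0.046, 0], [-0.04, 0, -0.046, 0]]]' | python3 -m jog |grep -E "tool|grip"; python3 -c "
from to import *
show()"
```

```text
tool_pos: [0.6791, 0.0746, 0.7667]
grip_force: 100.5
t 18.43 p [0.6791 0.0746 0.7667] z [ 0.2033  0.0468 -0.978 ] tilt 0.21 az 0.226 yaw_x -3.029 q [ 0.0536  0.4411  0.3109  0.0438  2.182  -1.6037] F [ 1.1329  0.1232 -1.0297] w 0.192
```

```bash
echo '[[[-0.047, 0, -0.04, 0], [-0.047, 0, -0.04, 0], [-0.047, 0, -0.04, 0], [-0.05, 0, -0.037, 0], [-0.05, 0, -0.037, 0]]]' | python3 -m jog |grep -E "tool|grip"; echo '[[[-0.052, 0, -0.033, 0], [-0.052, 0, -0.033, 0], [-0.052, 0, -0.033, 0], [-0.053, 0, -0.03, 0], [-0.053, 0, -0.03, 0]]]' | python3 -m jog |grep -E "tool|grip"; python3 -c "
from to import *
show()"
```

```text
tool_pos: [0.7204, 0.0774, 0.8028]
grip_force: 100.5
tool_pos: [0.7557, 0.0792, 0.8564]
grip_force: 100.5
t 19.68 p [0.7557 0.0792 0.8564] z [ 0.5533  0.0873 -0.8284] tilt 0.595 az 0.156 yaw_x -3.04 q [ 0.04    0.3809  0.312   0.0679  1.8566 -1.6028] F [-0.0454  0.0991 -2.5457] w 0.19
```

```bash
echo '[[[-0.054, 0, -0.027, 0], [-0.054, 0, -0.027, 0], [-0.054, 0, -0.025, 0], [-0.054, 0, -0.025, 0]]]' | python3 -m jog |grep -E "tool|grip"; cat > tap.py <<'E'
from to import *; from vw import *
def plan(xc=-.004,yc=0,ztop=.077,clear=.010,h=.066):
    s,r=st();z=r.as_matrix()[:,2];a=-z
    d=-(np.array([0,0,1])-a[2]*a); d=d/np.linalg.norm(d)   # rim direction going down
    off=-(.0155*d)+h*a   # contact -> TCP
    c=np.array(W(xc,yc,ztop)); return c+off, off
if __name__=='__main__':
    T,off=plan();print('off',off,Vv(T))
    T2,_=plan(clear=.0);back=np.array(W(-.16,0,0))-np.array(W(0,0,0))
    up=np.array([0,0,.010])
    show(T+up+back+[0,0,.1],T+up+back,T+up,T)
E
python3 tap.py
```

```text
tool_pos: [0.7738, 0.0793, 0.9106]
grip_force: 100.6
off [-0.0337 -0.005   0.0586] [np.float64(-0.03802920942895269), np.float64(-0.0009844932031219528), np.float64(0.13562843745805855)]
t 20.18 p [0.7738 0.0793 0.9106] z [ 0.6792  0.1003 -0.7271] tilt 0.757 az 0.147 yaw_x -3.047 q [ 0.0331  0.3497  0.312   0.0788  1.7258 -1.6035] F [ 0.4199 -0.2951 -2.1107] w 0.191
delta [0.7483 0.001  0.2084]
delta [ 0.0686 -0.0026  0.0727]
delta [-0.1164 -0.0002  0.1098]
delta [ 0.0069 -0.0003  0.0073]
```

```bash
echo '[[[0.058, 0, 0.012, 0], [0.058, 0, 0.012, 0], [0.058, 0, 0.012, 0], [0.058, 0, 0.012, 0], [0.058, 0, 0.012, 0]]]' | python3 -m jog |grep -E "tool|grip"; echo '[[[0.058, 0, 0.012, 0], [0.058, 0, 0.012, 0], [0.058, 0, 0.012, 0], [0.058, 0, 0.012, 0], [0.058, 0, 0.012, 0]]]' | python3 -m jog |grep -E "tool|grip"; python3 -c "
from to import *
show([.43,.057,.30],[.38,.052,.25])"
```

```text
tool_pos: [0.6198, 0.0666, 0.6935]
grip_force: 100.6
tool_pos: [0.4504, 0.0526, 0.4511]
grip_force: 100.6
t 21.43 p [0.4504 0.0526 0.4511] z [ 0.6788  0.1005 -0.7274] tilt 0.756 az 0.147 yaw_x -3.046 q [-0.0468 -0.7739  2.1622  0.1564  1.012  -1.7584] F [-1.4909  0.1165 -0.6971] w 0.192
delta [0.1181 0.0029 0.0965]
delta [ 0.0709 -0.0003  0.0019]
```

```bash
echo '[[[0.045, 0.001, 0.036, 0], [0.045, 0.001, 0.036, 0], [0.04, 0.001, 0.03, 0], [0.04, 0, 0, 0], [0.03, 0, 0, 0]]]' | python3 -m jog |grep -E "tool|grip"; python3 -c "
from to import *
show()"; python3 tap.py
```

```text
tool_pos: [0.3961, 0.0544, 0.2455]
grip_force: 100.4
t 22.05 p [0.3961 0.0544 0.2455] z [ 0.6636  0.0987 -0.7415] tilt 0.735 az 0.148 yaw_x -3.046 q [-0.0461 -0.9443  2.5711  0.1816  0.797  -1.8042] F [ 0.0021 -1.585  -1.8032] w 0.191
off [-0.0324 -0.0048  0.0593] [np.float64(-0.03677149397053089), np.float64(-0.0009823396241789503), np.float64(0.13634066221236693)]
t 22.05 p [0.3961 0.0544 0.2455] z [ 0.6636  0.0987 -0.7415] tilt 0.735 az 0.148 yaw_x -3.046 q [-0.0461 -0.9443  2.5711  0.1816  0.797  -1.8042] F [ 0.0021 -1.585  -1.8032] w 0.191
delta [ 0.0157 -0.002  -0.0154]
delta [ 0.067  -0.0026  0.0742]
delta [-0.1187 -0.0002  0.1073]
delta [ 0.0067 -0.0003  0.0074]
```

```bash
echo '[[[0.04, 0, 0.03, 0], [0.04, 0, 0.025, 0]]]' | python3 -m jog |grep -E "tool|grip"; python3 tap.py
```

```text
tool_pos: [0.3812, 0.0553, 0.2346]
grip_force: 100.6
off [-0.0293 -0.0044  0.061 ] [np.float64(-0.03359995114782276), np.float64(-0.0008865862743003593), np.float64(0.13798612019816253)]
t 22.3 p [0.3812 0.0553 0.2346] z [ 0.624   0.0928 -0.7759] tilt 0.683 az 0.148 yaw_x -3.043 q [-0.0257 -0.9446  2.568   0.1456  0.8481 -1.7644] F [-0.6337  0.0526 -1.979 ] w 0.198
delta [-0.0053 -0.0042 -0.0131]
delta [ 0.063  -0.0024  0.0776]
delta [-0.1242 -0.0001  0.1009]
delta [ 0.0063 -0.0002  0.0078]
```

```bash
cat > tap2.py <<'E'
from tap import *
T,off=plan(xc=-.010,ztop=.077);a=-st()[1].as_matrix()[:,2]
show(T+.13*a,T+.012*a,T,T-np.array([0,0,.01]))
print('tipz est (contact height)',bot.read_state()['tool_pos'][2]-off[2],'xy',Vv(np.array(bot.read_state()['tool_pos'])-off))
E
python3 tap2.py
```

```text
t 22.3 p [0.3812 0.0553 0.2346] z [ 0.624   0.0928 -0.7759] tilt 0.683 az 0.148 yaw_x -3.043 q [-0.0257 -0.9446  2.568   0.1456  0.8481 -1.7644] F [-0.6337  0.0526 -1.979 ] w 0.198
delta [-0.0555 -0.0069  0.0394]
delta [-0.    -0.     0.118]
delta [0.    0.    0.012]
delta [ 0.0063 -0.0002  0.0078]
tipz est (contact height) 0.17363255602989205 xy [np.float64(-0.15988577030065645), np.float64(0.0045658510626087005), np.float64(0.17363255602989205)]
```

```bash
echo '[[[-0.028, -0.003, 0.02, 0], [-0.028, -0.004, 0.02, 0], [0, 0, 0, 0]]]' | python3 -m jog |grep -E "tool|grip"; python3 tap2.py
```

```text
tool_pos: [0.4515, 0.0565, 0.2379]
grip_force: 100.5
t 22.68 p [0.4515 0.0565 0.2379] z [ 0.6223  0.0933 -0.7772] tilt 0.681 az 0.149 yaw_x -3.043 q [-0.0126 -0.7063  2.4825  0.1582  0.6974 -1.7793] F [-0.8764  0.1958 -2.6817] w 0.193
delta [ 0.0006 -0.0001 -0.002 ]
delta [0.    0.    0.118]
delta [-0.    -0.     0.012]
delta [ 0.0063 -0.0002  0.0078]
tipz est (contact height) 0.17689006042708652 xy [np.float64(-0.09005179048314386), np.float64(-0.0024007608149234274), np.float64(0.17689006042708652)]
```

Insert along the axis, then look before touching.

```bash
echo '[[[0, 0, 0.04, 0], [0, 0, 0.04, 0], [0, 0, 0.026, 0], [0, 0, 0.008, 0], [0, 0, 0, 0]]]' | python3 -m jog |grep -E "tool|grip|wrist"; python3 tap2.py; python3 -c "
from h import *
snap('side','s8');snap('top','t8')
a=cv2.imread('pics/s8.png')[220:370,190:340];b=cv2.imread('pics/t8.png')[180:330,140:290]
cv2.imwrite('pics/c9.png',np.hstack([cv2.resize(a,(400,400),interpolation=2),cv2.resize(b,(400,400),interpolation=2)]))"
```

```text
tool_pos: [0.5206, 0.0671, 0.1486]
wrist_force: [-0.7, 0.2, -2.0]
grip_force: 100.6
t 23.3 p [0.5206 0.0671 0.1486] z [ 0.6223  0.0935 -0.7771] tilt 0.681 az 0.149 yaw_x -3.043 q [ 0.0266 -0.3889  2.4957  0.2169  0.3656 -1.8299] F [-0.701   0.2181 -2.0264] w 0.194
delta [-0.0012 -0.0003 -0.1154]
delta [-0.    -0.     0.118]
delta [0.    0.    0.012]
delta [ 0.0063 -0.0002  0.0078]
tipz est (contact height) 0.08760267293219029 xy [np.float64(-0.02011181938752145), np.float64(1.6949632717846042e-05), np.float64(0.08760267293219029)]
```

View pics/c9.png

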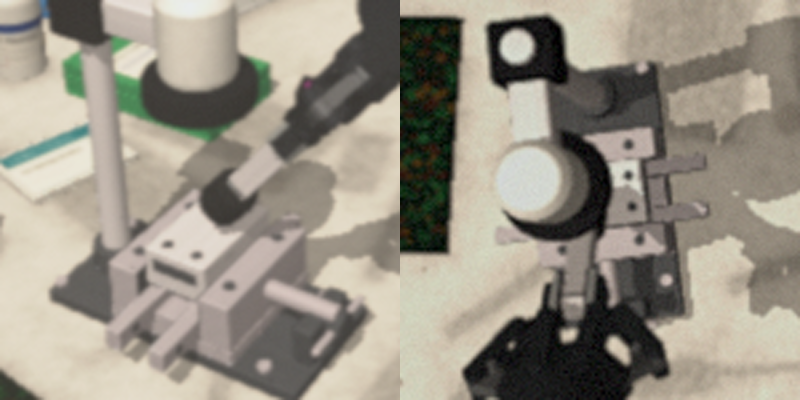

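The side crop shows the tamper head just above the block at crop (228,200), clear of the ring at (200,95). The top crop shows both parallels standing out evenly. Now down.

```bash
echo '[[[0, 0, 0.006, 0], [0, 0, 0.004, 0], [0.001, 0, 0.001, 0], [0, 0, 0, 0]]]' | python3 -m jog |grep -E "tool|grip|wrist"; echo '[[[0.0019, 0, 0.0023, 0], [0, 0, 0, 0]]]' | python3 -m jog |grep -E "tool|grip|wrist"; python3 tap2.py|tail -1
```

```text
tool_pos: [0.5267, 0.0679, 0.1389]
wrist_force: [-0.3, -0.2, -1.5]
grip_force: 100.6
tool_pos: [0.5274, 0.0679, 0.1368]
wrist_force: [0.3, -0.5, -0.5]
grip_force: 101.1
tipz est (contact height) 0.0757811651115086 xy [np.float64(-0.013204621820225578), np.float64(-2.106965887666381e-05), np.float64(0.0757811651115086)]
```

```bash
for i in 1; do echo '[[[0.0013, 0, 0.0016, 0], [0, 0, 0, 0]]]' | python3 -m jog |grep -E "tool|grip|wrist";  done; echo '[[[0.0013, 0, 0.0016, 0], [0, 0, 0, 0]]]' | python3 -m jog |grep -E "tool|grip|wrist"
```

```text
tool_pos: [0.528, 0.068, 0.1356]
wrist_force: [-1.5, 0.3, 3.2]
grip_force: 101.2
tool_pos: [0.5279, 0.068, 0.1333]
wrist_force: [0.5, -0.5, 4.0]
grip_force: 101.2
```

```bash
echo '[[[0.0013, 0, 0.0016, 0], [0, 0, 0, 0]]]' | python3 -m jog |grep -E "tool|wrist"; echo '[[[0.001, 0, 0.0012, 0], [0, 0, 0, 0]]]' | python3 -m jog |grep -E "tool|wrist"
```

```text
tool_pos: [0.5277, 0.068, 0.131]
wrist_force: [1.9, -0.4, 2.9]
tool_pos: [0.5285, 0.0681, 0.1307]
wrist_force: [-3.6, -0.9, 9.3]
```

```bash
echo '[[[0.001, 0, 0.0012, 0], [0, 0, 0, 0]]]' | python3 -m jog |grep -E "tool|wrist"; python3 -c "
from to import *
show()"
```

```text
tool_pos: [0.5295, 0.0682, 0.1305]
wrist_force: [-3.9, 0.3, 11.9]
t 25.4 p [0.5295 0.0682 0.1305] z [ 0.6279  0.093  -0.7727] tilt 0.688 az 0.147 yaw_x -3.043 q [ 0.03   -0.3349  2.5038  0.2558  0.2976 -1.8686] F [-3.8876  0.2787 11.8526] w 0.192
```

```bash
echo '[[[0.0008, 0, 0.001, 0], [0, 0, 0, 0]]]' | python3 -m jog |grep -E "tool|wrist|grip"
```

```text
tool_pos: [0.5302, 0.0682, 0.1303]
wrist_force: [-6.7, -0.6, 16.4]
grip_force: 103.4
```

```bash
echo '[[[-0.003, 0, -0.004, 0], [-0.003, 0, -0.004, 0], [0, 0, -0.01, 0], [0, 0, 0, 0], [0, 0, 0, 0]]]' | python3 -m jog |grep -E "tool|wrist|grip"; python3 -c "
from to import *
show()"
```

```text
tool_pos: [0.5198, 0.067, 0.1429]
wrist_force: [-0.6, 0.2, -1.5]
grip_force: 100.6
t 26.27 p [0.5198 0.067  0.1429] z [ 0.6221  0.0932 -0.7774] tilt 0.68 az 0.149 yaw_x -3.043 q [ 0.0265 -0.3815  2.5029  0.2245  0.3517 -1.838 ] F [-0.565   0.2103 -1.5406] w 0.194
```

```bash
echo '[[[0, 0, -0.05, 0], [0, 0, -0.055, 0], [0.01, 0, -0.02, 0], [0.05, 0, 0.005, 0], [0.055, 0, 0.01, 0]]]' | python3 -m jog |grep -E "tool|wrist|grip"; python3 to.py
```

```text
tool_pos: [0.3943, 0.051, 0.2035]
wrist_force: [0.1, 0.3, -2.5]
grip_force: 100.5
t 26.9 p [0.3943 0.051  0.2035] z [ 0.5832  0.0882 -0.8075] tilt 0.631 az 0.15 yaw_x -3.041 q [-0.0361 -0.8358  2.5708  0.1543  0.7901 -1.7905] F [ 0.0726  0.268  -2.4957] w 0.193
```

```bash
echo '[[[0.055, 0, 0.024, 0], [0.055, 0, 0.024, 0], [0.055, 0, 0.025, 0], [0.054, 0, 0.027, 0], [0.054, 0, 0.027, 0]]]' | python3 -m jog |grep -E "tool|wrist|grip"; python3 to.py
```

```text
tool_pos: [0.3806, 0.0561, 0.1177]
wrist_force: [-0.1, 0.3, -2.0]
grip_force: 100.5
t 27.52 p [0.3806 0.0561 0.1177] z [ 0.4071  0.066  -0.911 ] tilt 0.425 az 0.161 yaw_x -3.035 q [ 0.0299 -0.6032  2.5703  0.0787  0.7542 -1.6982] F [-0.0894  0.2546 -2.0452] w 0.191
```

```bash
echo '[[[0.057, 0, -0.012, 0], [0.057, 0, -0.01, 0], [0.057, 0, -0.008, 0], [0.057, 0, -0.004, 0]]]' | python3 -m jog |grep -E "tool|wrist|grip"; python3 to.py
```

```text
tool_pos: [0.2573, 0.049, 0.1683]
wrist_force: [-0.0, 0.2, -1.5]
grip_force: 100.5
t 28.02 p [0.2573 0.049  0.1683] z [ 0.2937  0.0456 -0.9548] tilt 0.302 az 0.154 yaw_x -3.034 q [ 0.0487 -0.9449  2.5687  0.0333  1.2178 -1.6389] F [-0.0313  0.1995 -1.4989] w 0.194
```

```bash
echo '[[[0.038, 0, 0.045, 0], [0.038, 0, 0.045, 0], [0.038, 0, 0.045, 0]]]' | python3 -m jog |grep -E "tool|wrist|grip"; python3 to.py
```

```text
tool_pos: [0.2275, 0.0546, 0.1597]
wrist_force: [0.2, -0.7, -1.6]
grip_force: 100.5
t 28.4 p [0.2275 0.0546 0.1597] z [ 0.2199  0.0301 -0.975 ] tilt 0.224 az 0.136 yaw_x -3.032 q [ 0.1249 -0.9436  2.5703  0.0025  1.291  -1.5567] F [ 0.194  -0.7347 -1.5856] w 0.188
```

```bash
echo '[[[0.034, 0, 0.05, 0], [0.034, 0, 0.05, 0], [0.034, 0, 0.05, 0], [0.034, 0, 0.05, 0]]]' | python3 -m jog |grep -E "tool|wrist|grip"; python3 to.py
```

```text
tool_pos: [0.1883, 0.0666, 0.1542]
wrist_force: [0.9, 0.9, -2.0]
grip_force: 100.5
t 28.9 p [0.1883 0.0666 0.1542] z [ 0.1352  0.0058 -0.9908] tilt 0.136 az 0.043 yaw_x -3.032 q [ 0.2717 -0.9438  2.5699 -0.0312  1.3833 -1.4044] F [ 0.914   0.8508 -2.03  ] w 0.19
```

```bash
echo '[[[-0.03, -0.01, 0.03, 0], [0.03, -0.005, 0.052, 0], [0.03, -0.005, 0.052, 0], [0.033, -0.005, 0.05, 0], [0.035, -0.005, 0.048, 0]]]' | python3 -m jog |grep -E "tool|wrist|grip"; python3 to.py
```

```text
tool_pos: [0.2532, 0.0688, 0.0406]
wrist_force: [-0.1, -1.3, -1.6]
grip_force: 100.5
t 29.52 p [0.2532 0.0688 0.0406] z [ 0.0008 -0.0338 -0.9994] tilt 0.034 az -1.548 yaw_x -3.034 q [ 0.2169 -0.4211  2.5689 -0.0395  1.0007 -1.4397] F [-0.1397 -1.2503 -1.5829] w 0.192
```

```bash
echo '[[[0, 0, -0.05, 0], [0, 0, -0.06, 0], [-0.01, -0.02, -0.055, 0]]]' | python3 -m jog |grep -E "tool|grip"; python3 -c "
from to import *
show([.441,-.277,.20],[.441,-.277,.085])"
```

```text
tool_pos: [0.2641, 0.0558, 0.208]
grip_force: 100.6
t 29.9 p [0.2641 0.0558 0.208 ] z [ 0.0002 -0.0333 -0.9994] tilt 0.033 az -1.565 yaw_x -3.032 q [ 0.161  -0.5921  2.3381 -0.0334  1.4008 -1.5142] F [ 1.4823  0.3221 -1.4943] w 0.19
delta [-0.1393 -0.3498  0.0192]
delta [-0.0004  0.0038  0.1149]
```

```bash
echo '[[[-0.02, -0.05, 0, 0], [-0.02, -0.05, 0, 0], [-0.02, -0.05, 0, 0], [-0.02, -0.05, 0, 0], [-0.02, -0.05, 0, 0.113]]]' | python3 -m jog |grep -E "tool|grip"; echo '[[[0, 0, 0, 0.113], [0, 0, 0, 0]]]' | python3 -m jog |grep -E "tool|grip"; python3 -c "
from to import *
show([.441,-.277,.17],[.441,-.277,.085],[.441,-.277,.073])"
```

```text
tool_pos: [0.3915, -0.1843, 0.2146]
grip_force: 100.4
tool_pos: [0.3907, -0.1828, 0.2141]
grip_force: 100.5
t 30.77 p [ 0.3907 -0.1828  0.2141] z [-0.0006 -0.0329 -0.9995] tilt 0.033 az -1.59 yaw_x 3.023 q [-0.4702 -0.2262  2.096  -0.0311  1.2576 -1.9129] F [ 0.1535  0.3089 -1.6963] w 0.19
delta [-0.061  -0.086   0.0471]
delta [0.0003 0.0028 0.085 ]
delta [0.     0.0004 0.012 ]
```

```bash
echo '[[[-0.031, -0.043, 0.01, 0], [-0.03, -0.043, 0.03, 0], [0, 0, 0.045, 0], [0, 0.002, 0.04, 0], [0, 0, 0, 0]]]' | python3 -m jog |grep -E "tool|grip|wrist"; python3 -c "
from to import *
show([.441,-.277,.075])"
```

```text
tool_pos: [0.4381, -0.2745, 0.089]
wrist_force: [-1.3, 0.3, -1.8]
grip_force: 100.4
t 31.4 p [ 0.4381 -0.2745  0.089 ] z [-0.0067 -0.0286 -0.9996] tilt 0.029 az -1.8 yaw_x 3.025 q [-0.5883  0.0703  2.0669 -0.0328  0.9943 -2.0253] F [-1.2797  0.2787 -1.8499] w 0.195
delta [-0.0032 -0.0018  0.014 ]
```

```bash
echo '[[[-0.003, -0.002, 0.008, 0], [0, 0, 0.006, 0], [0, 0, 0, 0]]]' | python3 -m jog |grep -E "tool|wrist"; echo '[[[0, 0, 0.002, 0], [0, 0, 0, 0]]]' | python3 -m jog |grep -E "tool|wrist"
```

```text
tool_pos: [0.4445, -0.2806, 0.0797]
wrist_force: [-0.2, -0.7, -1.4]
tool_pos: [0.4441, -0.2805, 0.0771]
wrist_force: [-0.7, -0.2, -1.8]
```

```bash
echo '[[[0, 0, 0.002, 0], [0, 0, 0.002, 0], [0, 0, 0, 0]]]' | python3 -m jog |grep -E "tool|wrist"; echo '[[[0, 0, 0.001, 0], [0, 0, 0, 0]]]' | python3 -m jog |grep -E "tool|wrist"
```

```text
tool_pos: [0.4437, -0.2804, 0.0725]
wrist_force: [-0.9, -0.1, -1.9]
tool_pos: [0.4441, -0.2807, 0.072]
wrist_force: [-0.8, -0.3, -0.6]
```

```bash
echo '[[[0, 0, 0.001, 0], [0, 0, 0, 0]]]' | python3 -m jog |grep -E "tool|wrist"; echo '[[[0, 0, 0, 0], [0, 0, 0, 0], [0, 0, 0, 0], [0, 0, 0, 0]]]' | python3 -m jog 0.45 20 ; python3 -c "
from h import *
snap('side','s9');a=cv2.imread('pics/s9.png')[190:310,350:470];cv2.imwrite('pics/c10.png',cv2.resize(a,(480,480),interpolation=2))"
```

```text
tool_pos: [0.4443, -0.2808, 0.0719]
wrist_force: [-1.2, 1.8, 5.6]
time: 33.4
tool_pos: [0.444, -0.2806, 0.0707]
tcp_rot: [0.187, 3.133, -0.052]
wrist_force: [-0.1, -0.9, 0.3]
width: 0.453
grip_force: 0.0
```

View pics/c10.png

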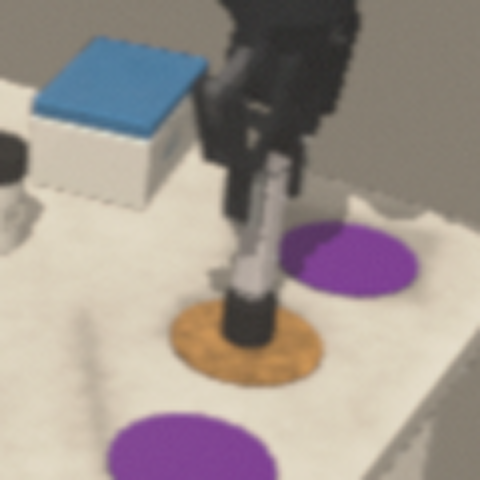

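The tamper stands upright in the middle of the cork disc at crop (248,325) and the fingers are open. Lifting away.

```bash
echo '[[[0, 0, 0, 0], [0, 0, 0, 0], [0, 0, 0, 0]]]' | python3 -m jog 1.0|grep -E "width|wrist"; echo '[[[0, 0, -0.02, 0], [0, 0, -0.04, 0], [0, 0, -0.05, 0], [0, 0, -0.05, 0], [0, 0, -0.05, 0]]]' | python3 -m jog|grep -E "tool|wrist"; echo '[[[0, 0.05, 0, 0], [0, 0.05, 0, 0], [0, 0.05, 0, 0], [0, 0, 0, 0]]]' | python3 -m jog|grep tool; python3 -c "
from to import *
for c in('side','top'):
    snap(c,'f'+c)
    for t in('tamper','rest_pad','lens_can','filter_cube','oil_vial','block_top'): print(c,t,[(np.round(d['pixel'][::-1],1),round(d['conf'],2)) for d in bot.spot_point(c,t)][:3])
"; python3 ends.py e9|grep -- -1; python3 -c "
import cv2,numpy as np
a=cv2.imread('pics/fside.png')[220:370,190:450];b=cv2.imread('pics/ftop.png')[140:340,140:410]
cv2.imwrite('pics/c11.png',np.hstack([cv2.resize(a,(400,300),interpolation=2),cv2.resize(b,(400,300),interpolation=2)]))"
```

```text
wrist_force: [-0.3, 0.2, 0.0]
width: 0.999
tool_pos: [0.4436, -0.2734, 0.2823]
wrist_force: [0.5, -0.6, -0.1]
tool_pos: [0.4617, -0.1219, 0.2757]
side tamper [(array([408.4, 275.9]), 0.61)]
side rest_pad [(array([410.2, 272.3]), 0.74), (array([435.6, 256.1]), 0.6), (array([395.5, 304.3]), 0.58)]
side lens_can [(array([347.8, 251.2]), 0.61)]
side filter_cube [(array([310.2, 264.6]), 0.67)]
side oil_vial [(array([172.7, 316.2]), 0.53)]
side block_top [(array([268.8, 311.7]), 0.81)]
top tamper [(array([381.2, 307.7]), 0.69)]
top rest_pad [(array([381. , 311.5]), 0.73), (array([442.1, 314.3]), 0.6), (array([332.9, 212.4]), 0.21)]
top lens_can [(array([213.2, 252.1]), 0.73), (array([383. , 224.6]), 0.69)]
top filter_cube [(array([334.3, 211.6]), 0.64), (array([192.1, 164. ]), 0.55)]
top oil_vial [(array([192.7, 164.3]), 0.5)]
top block_top [(array([212.8, 253.4]), 0.61)]
t 35.65 p [ 0.4616 -0.125   0.2757] z [ 0.0007 -0.0336 -0.9994] tilt 0.034 az -1.549 yaw_x 3.022 q [-0.2918 -0.1579  1.9277 -0.0327  1.3616 -1.7365] F [-0.1565 -0.5681  0.8022] w 0.999
rear -1 [111, 113, 117, 121, 122, 119, 113, 111, 113, 113, 118, 111, 102, 127, 143, 145, 141, 141, 145, 147, 146, 143, 142, 143, 143, 143, 141, 139, 139, 141, 144, 143, 142]
front -1 [169, 181, 182, 178, 181, 178, 178, 181, 183, 176, 144, 111, 125, 139, 141, 140, 140, 145, 149, 146, 144, 140, 146, 157, 170, 175, 176, 189, 209, 214, 211, 209, 204]
```

View pics/c11.png

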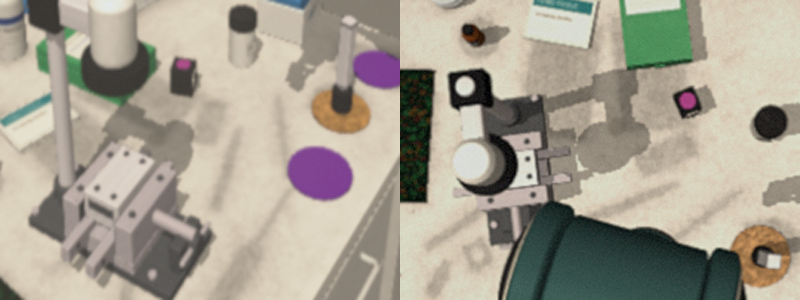

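The final views show the block down in the vise at crop (115,180), both parallels standing out evenly, and the tamper upright on the cork at crop (343,95). The bystanders are where they were, so I'm handing in.

```bash
python3 -c "
from workcell import bot
print(bot.finish_job())"
```

```text
the job is handed in; nothing more can be done
None
```

The job is handed in at about 36 s of the 67 s: the crept-out parallel is pushed back level with the other to about 2 mm, the block was tapped down with the tamper at about 18 N until it stopped, the tamper stands upright on the cork pad, and the bottles, cans and boxes look unmoved; hand-in returned no verdict, and the grip on the parallels was not measured directly.

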